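# Let the dowels out of the dispenser and ease its lid shut

## Robot

A 6-joint arm with a two-finger parallel gripper is mounted at the origin on a cart in front of the work surface, level with it; the furniture and walls round the work are solid. World frame = base frame: x ahead of the robot, y to its left, z up, the work surface at z = 0. Lengths are in m, angles in degrees, forces in N, time in s.
With the tool pointing down it reaches from about 0.35 to 0.875 m from the base axis. Payload 4.2 kg.
Tool frame: the origin (TCP) lies midway between the tips of the shut fingers; the grasp point (between the pads) lies 19 mm behind it; z points along the fingers, y is the line along which they close (so a half turn about z gives the same grasp; the last joint's range is limited). The gripper opens to 87 mm and grips with 3 to 60 N. Pads are 19 mm wide; open, the fingers measure 117 mm over their backs; the gripper's body (75 mm by 190 mm) begins 51 mm behind the grasp point.
Start: joints at [90.562, 22.042, 0.453, 0, -68.411, -14.817], TCP at [0.154, 0.606, 0.193] pointing down, gripper open.
Joint ranges: [-179.83, 179.83], [-69.29, 118.12], [-61.27, 80.66], [-181.25, 117.63], [-171.15, -9.14], [-177.46, 177.46]. Speed limits (degrees/s): [159.86, 159.86, 180, 180, 180, 180].

## Interface

Orientations are given as a 3x3 rotation matrix whose columns are the frame's x, y, z axes.
In Python, from station import sense, capture, camera_params, finish_job gives the robot as it stands.
- The arm moves only by the tool drive_tool, never from a script. Its argument "rows" is a list of rows, each an object of numbers: "tx", "ty", "tz": the shift along the tool's x, y, z in cm; "ax", "ay", "az": the turn, a rotation vector about the tool's x, y, z in rad; "claw": the finger opening in cm, from 0 to 8.7. In form: [{"tx": .., "ty": .., "tz": .., "ax": .., "ay": .., "az": .., "claw": ..}, ...]. A call has 1 to 10 rows; each row shifts and turns the commanded pose from where the row before left it, along the tool's axes as they then stand; what a row does not reach is not made up. A row lasts 1/12 s, in which the tool goes at most 41.7 mm and 7.16 degrees, less where a joint would pass 70% of its speed; a pose out of reach is approached as far as the arm can. A call with a gripper value outside its range is refused whole. The fingers move at their own pace and stop on an object; the grip force is fixed at half the most. Time passes only in rows, so rows that do not move let the fingers close. It gives the time, the measured TCP pose, the force, the opening and the grip force at its end, in the units of the state.
- sense(): the state, without advancing time (a new reading comes with each control period).
- capture(name): name is "side" or "top" or "wrist"; returns (picture, depth): 400x640x3 uint8, red, green, blue; 400x640 float32, m along the optical axis (not along the pixel's ray), 0 where there is no reading.
- camera_params(name): a dict with "intrinsics" (3x3 intrinsics, pixels), "R" (3x3) and "t" (3): a world point X has camera coordinates R X + t; the wrist camera has in their place "tool_from_camera" (4x4, takes a point from camera to tool coordinates, whose origin is the TCP and whose axes are the flange's). Camera axes: x right, y down, z forward; pixel columns grow to the right and rows downward; lengths in m; the calibration is good to about 2 mm. A picture is of the moment at which its call begins: read the wrist's pose just before it. camera_params takes no time and is no camera call.
- finish_job(): hands the job in; it is judged then, once.
The state is a dict: "time_s": time; "joints": joint angles; "joint_velocities": joint speeds; "effort": joint torques, N m; "tcp_pos": TCP position; "ee_rot": TCP orientation; "wrist_force": force on the tool from outside, world axes, zero at the start; "moment": the same for the moment, N m; "gripper_width": opening from 0.0 (shut) to 1.0 (fully open); "gripper_force": force on a finger pad.
Only numpy, scipy, OpenCV 4.12 (cv2) and the standard library are available. Lean on these libraries where they do the work, as an engineer would, in place of code of your own. Each camera call takes 0.05 s, during which the arm holds its last target. There are 200 camera calls.

## Task

Let the two long dowels out of the wider dowel dispenser: press its lever pad down with the fingertips until the lid stands wide open and both dowels have rolled into its tray, then ease the lever slowly back up under the fingers so that the lid shuts without slamming. Do not touch the lid or the dowels, and leave the narrower dispenser and the other things on the bench alone.

Things in the scene. Friction and masses are not known exactly. Their poses are not given: they have to be found in the camera images.
- wide_dispenser: wider of two like plywood dowel dispensers, 78 mm wide over the cheeks, 190 deep, 130 high, fixed; origin: centre of its underside, x to its back, y to its left, z up. Open hopper with a ramp at the back, tray (rim 64 mm high) in front, aluminium lid between. Lid shaft: along y at x -57, z 118 mm. Lever: outside the right (-y) cheek, from the shaft back to a press pad at y -79 mm
- narrow_dispenser: narrower of two like plywood dowel dispensers, 48 mm wide over the cheeks, 190 deep, 130 high, fixed; origin: centre of its underside, x to its back, y to its left, z up. Open hopper with a ramp at the back, tray (rim 64 mm high) in front, aluminium lid between. Lid shaft: along y at x -57, z 118 mm. Lever: outside the right (-y) cheek, from the shaft back to a press pad at y -64 mm
- wide_lever (a joint): hinge angle (rad) of the one-piece shaft, lever and lid of the wide dispenser: 0 = lid shut, lever sloping up to the back at 0.40 rad; grows as the pad is pressed; 0.8 (stop) = lid swung up and forward, lever sloping down at 0.40 rad. A spring shuts it: the pad needs about 2 N at first, 4 N fully down; let go, it slams
- wide_pad (a point): centre of the top face of the press pad (34 x 34 mm, black rubber) at the end of the wide dispenser's lever, 100 mm along the lever from the shaft axis and 5 mm above the line through it; turns with the lever, about 161 mm above the bench when the lid is shut and 84 mm when fully pressed
- wide_lid (a point): centre of the aluminium lid of the wide dispenser, a plate 63 mm wide, 60 mm tall and 4 mm thick hanging from the shaft; 31 mm below the shaft axis when shut; fixed to the lever and turns with it
- narrow_lever (a joint): hinge angle (rad) of the one-piece shaft, lever and lid of the narrow dispenser: 0 = lid shut, lever sloping up to the back at 0.40 rad; grows as the pad is pressed; 0.8 (stop) = lid swung up and forward, lever sloping down at 0.40 rad. A spring shuts it: the pad needs about 2 N at first, 4 N fully down; let go, it slams
- wide_dowel_1_centre (a point): centre of the first (nearest the lid) 60 mm long, 16 mm thick loose wooden dowel, lying across the ramp of the wide dispenser behind its lid; it rolls out by itself when the lid is open
- wide_dowel_2_centre (a point): centre of the second 60 mm long, 16 mm thick loose wooden dowel, lying across the ramp of the wide dispenser behind its lid; it rolls out by itself when the lid is open
- wide_dowel_1: the first dowel itself; origin at its centre, y along it
- wide_dowel_2: the second dowel itself; origin at its centre, y along it
- offcut_block: bystander: wooden offcut block 75 x 83 x 40 mm; origin at the centre of its underside
- offcut_strip: bystander: pine offcut 46 x 98 x 19 mm; origin at the centre of its underside
- screwdriver: bystander: screwdriver about 180 mm long with a wooden handle, lying on the bench; origin at the centre of its underside
- tape_measure: bystander: tape measure 58 x 77 x 62 mm; origin at the centre of its underside

How it is judged (in metres and radians):
On the way:
1. the lever of the wide dispenser is pressed and its lid stands wide open (over 0.6 of 0.8 rad) (value of joint wide_lever above 0.6 rad), for 0.2 s.
At the end, for the whole second after the job is handed in: both long dowels lie still in the tray of the wide dispenser (centres between its lip and its tray front, under 48 mm above the bench), its lid is shut (lever within 0.06 rad of 0) and the narrow dispenser's lid is shut (within 0.06 rad) (x of wide_dowel_1_centre in the frame of wide_dispenser between -0.118 and -0.055 m and y of wide_dowel_1_centre in the frame of wide_dispenser between -0.036 and 0.036 m and z of each of wide_dowel_1_centre, wide_dowel_2_centre in the frame of wide_dispenser below 0.048 m and linear speed of each of wide_dowel_1, wide_dowel_2 below 0.03 m/s and x of wide_dowel_2_centre in the frame of wide_dispenser between -0.118 and -0.055 m and y of wide_dowel_2_centre in the frame of wide_dispenser between -0.036 and 0.036 m and value of joint each of wide_lever, narrow_lever below 0.06 rad); the robot touches nothing.
It fails at once if the wide dispenser's lid slams: it closes faster than 1.5 rad/s (150 mm/s at the pad) (velocity of joint wide_lever below -1.5 rad/s).
It fails at once if the robot touches the wide dispenser's lid (contact force between any of the fingers, the arm and wide_lever_c0 above 0.5 N).
It fails at once if a dowel is touched by the robot (contact force between any of the fingers, the arm and wide_dowel_1 above 0.3 N or contact force between any of the fingers, the arm and wide_dowel_2 above 0.3 N).
It fails at once if the lever of the narrow dispenser is pressed (over 0.1 rad) (value of joint narrow_lever above 0.1 rad).
It fails at once if a bystander is moved more than 20 mm or lifted (distance of any of offcut_block, offcut_strip, screwdriver, tape_measure from where it was at the start of the episode above 0.02 m).
It also fails if it takes over 42 s, if anything falls off the work surface, if the arm or the gripper's body presses on something with over 40 N, if the wrist force passes 120 N, or if a joint passes its speed limit or range.

## Working session

There is one attempt and no reset: what is moved stays moved. The work goes in short steps, Python scripts to look and compute and a tool call to move; the robot and the scene stay as the last step left them, time stands still between calls to the robot, and variables do not carry over. Pictures are saved under pics/ and viewed, at most 10 in all, crops included, and the job is handed in when it is done.

Besides the shell and the picture viewer there is one more tool, called after "Emit:" as name([rows], argument=value, ...), one row to a line, values as JSON. drive_tool: Moves the arm, as the interface text tells. Its arguments: {"type":"object","properties":{"rows":{"type":"array"}},"required":["rows"]}

```bash
mkdir -p pics; python3 - <<'E'
from station import *
import cv2,numpy as np
s=sense();print(s['time_s'],s['tcp_pos'],np.round(s['ee_rot'],3).tolist())
for n in('top','side'):
    p,d=capture(n);cv2.imwrite(f'pics/{n}0.png',p[:,:,::-1]);np.save(f'pics/{n}0.npy',d);np.save(f'pics/{n}0rgb.npy',p)
    c=camera_params(n);print(n,np.round(c['intrinsics'],1).tolist(),np.round(c['R'],3).tolist(),np.round(c['t'],3))
E
```

```text
0.0 [0.15371685 0.60509769 0.19206149] [[0.969, -0.246, -0.0], [-0.246, -0.969, -0.002], [0.0, 0.002, -1.0]]
top [[465.7, 0.0, 317.7], [0.0, 465.7, 196.2], [0.0, 0.0, 1.0]] [[-0.019, -1.0, -0.007], [-0.996, 0.02, -0.093], [0.093, 0.006, -0.996]] [-0.106  0.586  1.406]
side [[434.4, 0.0, 321.5], [0.0, 434.4, 204.2], [0.0, 0.0, 1.0]] [[0.878, -0.478, -0.001], [-0.427, -0.785, -0.448], [0.214, 0.394, -0.894]] [-0.545  0.17   1.432]
```

View pics/top0.png

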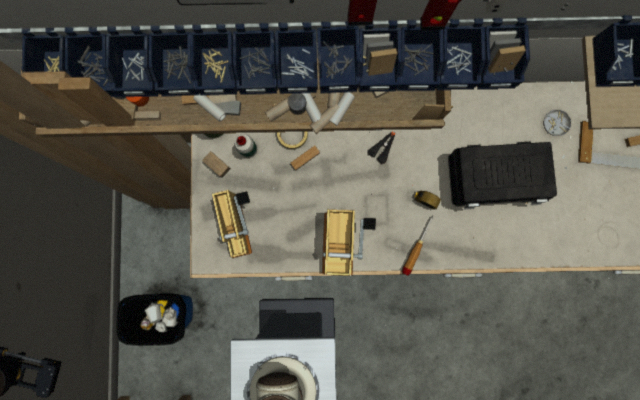

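View pics/side0.png

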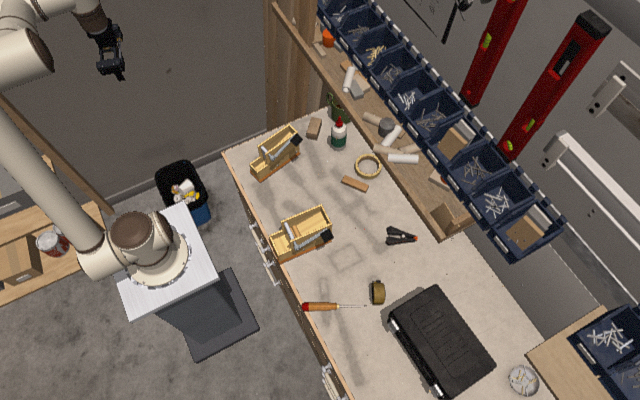

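The top view shows the wide dispenser at about (340,241) with its black pad at (369,224). The narrow one is at (232,224) with its pad at (243,198). In the side view the wide dispenser is near (300,232) and its pad near (325,236).

```bash
cat > h.py <<'E'
import numpy as np,cv2
from station import camera_params
def ray(n,uv,z):
    c=camera_params(n);K,R,t=map(np.array,(c['intrinsics'],c['R'],c['t']))
    o=-R.T@t;d=R.T@np.linalg.inv(K)@np.array([*uv,1.]);return o+d*(z-o[2])/d[2]
def depth_pts(n,d):
    c=camera_params(n);K,R,t=map(np.array,(c['intrinsics'],c['R'],c['t']))
    v,u=np.mgrid[:400,:640];P=np.stack([(u-K[0,2])/K[0,0]*d,(v-K[1,2])/K[1,1]*d,d],-1)
    return (P-t)@R
E
python3 - <<'E'
from h import *
for n,(u0,v0,u1,v1) in (('top',(357,212,382,236)),('side',(312,226,336,250))):
    p=np.load(f'pics/{n}0rgb.npy');P=depth_pts(n,np.load(f'pics/{n}0.npy'))
    m=np.zeros((400,640),np.uint8);m[v0:v1,u0:u1]=(p[v0:v1,u0:u1].max(2)<60)
    m=(cv2.connectedComponentsWithStats(m)[1]==1+np.argmax(cv2.connectedComponentsWithStats(m)[2][1:,4])).astype(np.uint8)
    m2=m.astype(bool)&(P[...,2]>.13)
    print(n,m.sum(),m2.sum(),np.median(P[m2],0),P[m2].min(0),P[m2].max(0))
    y,x=np.nonzero(m);print(ray(n,(x.mean(),y.mean()),.161),cv2.minAreaRect(np.c_[x,y].astype(np.float32)))
# wide dispenser high plywood outline in top
P=depth_pts('top',np.load('pics/top0.npy'));
for nm,(u0,v0,u1,v1) in (('wide',(310,195,360,285)),('narrow',(205,180,256,265))):
    m=np.zeros((400,640),bool);m[v0:v1,u0:u1]=1
    m&=(P[...,2]>.03)&(P[...,2]<.2)
    print(nm,cv2.minAreaRect(P[m][:,:2].astype(np.float32)),P[m].max(0),P[m].min(0))
    m&=(P[...,2]>.11)&(P[...,2]<.14);print(cv2.minAreaRect(P[m][:,:2].astype(np.float32)))
E
python3 - <<'E'
import cv2
a=cv2.imread('pics/top0.png')[190:290,200:400];b=cv2.imread('pics/side0.png')[190:270,250:350]
import numpy as np
A=cv2.resize(a,(800,400),interpolation=cv2.INTER_CUBIC)
cv2.imwrite('pics/topc.png',A)
E
```

```text
top 128 128 [ 0.49413744 -0.25805319  0.16170836] [ 0.45133563 -0.27496584  0.15310384] [ 0.50818228 -0.12502498  1.45299691]
[ 0.49402072 -0.25815908  0.161     ] ((369.0, 223.0), (10.0, 12.0), 90.0)
side 102 102 [ 0.49397256 -0.26191527  0.16032672] [ 0.47953036 -0.27623737  0.15247976] [ 0.50952159 -0.24549652  0.16916978]
[ 0.49445697 -0.26217465  0.161     ] ((326.5000305175781, 235.50003051757812), (10.28591251373291, 10.28591251373291), 63.43495178222656)
wide ((0.4399329423904419, -0.1810261607170105), (0.10244143754243851, 0.1886546015739441), 88.97358703613281) [ 0.53456475 -0.12916708  0.13881066] [ 0.34543379 -0.23173803  0.030019  ]
((0.46365785598754883, -0.18204689025878906), (0.10240824520587921, 0.14168108999729156), 88.3282241821289)
narrow ((0.5048988461494446, 0.11964962631464005), (0.19100134074687958, 0.10710417479276657), 8.548561096191406) [0.59767217 0.18528535 0.17110614] [0.40484109 0.07453198 0.03010308]
((0.5270418524742126, 0.13755720853805542), (0.14186501502990723, 0.08276737481355667), 10.69540023803711)
```

View pics/topc.png

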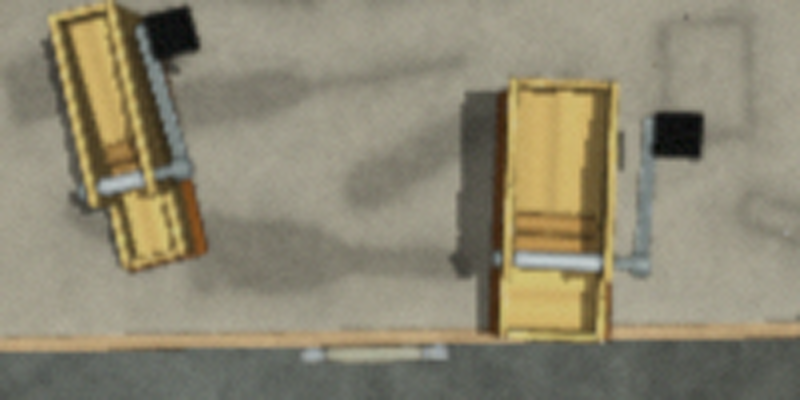

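```bash
python3 - <<'E'
from h import *
for nm,u,v,z in (('shaft',200+560/4,190+262/4,.122),('leverhub',200+640/4,190+265/4,.12),('front',200+555/4,190+338/4,.064),('back',200+560/4,190+82/4,.13),('backR',200+615/4,190+85/4,.13),('cheekfrontR',200+608/4,190+260/4,.13),('backL',200+510/4,190+82/4,.13)):
    print(nm,ray('top',(u,v),z))
P=depth_pts('top',np.load('pics/top0.npy'))
for v in range(206,280,3): print(v,np.round(P[v,352],3),np.round(P[v,325],3))
E
```

```text
shaft [ 0.4051528 -0.1774078  0.122    ]
leverhub [ 0.40191127 -0.23418908  0.12      ]
front [ 0.34761586 -0.17470826  0.064     ]
back [ 0.53243772 -0.1800588   0.13      ]
backR [ 0.52954535 -0.21908325  0.13      ]
cheekfrontR [ 0.40619788 -0.21093395  0.13      ]
backL [ 0.53312667 -0.1445164   0.13      ]
206 [ 0.554 -0.223 -0.001] [ 0.555 -0.139 -0.001]
209 [ 0.544 -0.223  0.001] [ 0.546 -0.139 -0.004]
212 [ 0.528 -0.214  0.125] [ 0.537 -0.139  0.002]
215 [ 0.519 -0.214  0.127] [ 0.527 -0.138  0.008]
218 [ 0.51  -0.214  0.13 ] [ 0.518 -0.138  0.008]
221 [ 0.502 -0.213  0.13 ] [ 0.508 -0.138  0.009]
224 [ 0.493 -0.213  0.132] [ 0.499 -0.138  0.008]
227 [ 0.485 -0.213  0.132] [ 0.49  -0.137  0.01 ]
230 [ 0.477 -0.213  0.128] [ 0.48  -0.137  0.01 ]
233 [ 0.468 -0.213  0.123] [ 0.471 -0.137  0.01 ]
236 [ 0.46  -0.213  0.127] [ 0.462 -0.137  0.007]
239 [ 0.451 -0.212  0.129] [ 0.453 -0.137  0.004]
242 [ 0.443 -0.212  0.128] [ 0.443 -0.137  0.008]
245 [ 0.434 -0.212  0.126] [ 0.434 -0.136  0.024]
248 [ 0.426 -0.212  0.127] [ 0.426 -0.136  0.042]
251 [ 0.417 -0.211  0.132] [ 0.418 -0.135  0.08 ]
254 [ 0.409 -0.211  0.126] [ 0.41  -0.135  0.118]
257 [ 0.401 -0.211  0.132] [ 0.402 -0.135  0.126]
260 [ 0.392 -0.211  0.124] [ 0.391 -0.135  0.069]
263 [ 0.378 -0.218  0.01 ] [ 0.382 -0.135  0.067]
266 [ 0.368 -0.218  0.005] [ 0.373 -0.135  0.064]
269 [ 0.359 -0.218  0.007] [ 0.364 -0.135  0.061]
272 [ 0.35  -0.218 -0.001] [ 0.356 -0.134  0.069]
275 [ 0.341 -0.218 -0.   ] [ 0.342 -0.135 -0.001]
278 [ 0.258 -0.274 -0.89 ] [ 0.26  -0.14  -0.896]
```

Emit:
drive_tool([
  {"tx":2.8,"ty":2.8,"tz":-0.5,"claw":0},
  {"tx":2.8,"ty":2.8,"tz":-0.5,"claw":0},
  {"tx":2.8,"ty":2.8,"tz":-0.5,"claw":0},
  {"tx":2.8,"ty":2.8,"tz":-0.5,"claw":0},
  {"tx":2.8,"ty":2.8,"tz":-0.5,"claw":0},
  {"tx":2.8,"ty":2.8,"tz":-0.5,"claw":0},
  {"tx":2.8,"ty":2.8,"tz":-0.5,"claw":0},
  {"tx":2.8,"ty":2.8,"tz":-0.5,"claw":0},
  {"tx":2.8,"ty":2.8,"tz":-0.5,"claw":0},
  {"tx":2.8,"ty":2.8,"tz":-0.5,"claw":0},
])

```text
invalid input at $.rows[0]: expected keys tx, ty, tz, ax, ay, az, claw
```

Emit:
drive_tool([
  {"tx":1.9,"ty":3.4,"claw":0},
  {"tx":1.9,"ty":3.4,"claw":0},
  {"tx":1.9,"ty":3.4,"claw":0},
  {"tx":1.9,"ty":3.4,"claw":0},
  {"tx":1.9,"ty":3.4,"claw":0},
  {"tx":1.9,"ty":3.4,"claw":0},
  {"tx":1.9,"ty":3.4,"claw":0},
  {"tx":1.9,"ty":3.4,"claw":0},
  {"tx":1.9,"ty":3.4,"claw":0},
  {"tx":1.9,"ty":3.4,"claw":0},
])

```text
invalid input at $.rows[0]: expected keys tx, ty, tz, ax, ay, az, claw
```

Emit:
drive_tool([
  {"tx":2.8,"ty":2.8,"tz":-0.5,"ax":0,"ay":0,"az":0,"claw":0},
  {"tx":2.8,"ty":2.8,"tz":-0.5,"ax":0,"ay":0,"az":0,"claw":0},
  {"tx":2.8,"ty":2.8,"tz":-0.5,"ax":0,"ay":0,"az":0,"claw":0},
  {"tx":2.8,"ty":2.8,"tz":-0.5,"ax":0,"ay":0,"az":0,"claw":0},
  {"tx":2.8,"ty":2.8,"tz":-0.5,"ax":0,"ay":0,"az":0,"claw":0},
  {"tx":2.8,"ty":2.8,"tz":-0.5,"ax":0,"ay":0,"az":0,"claw":0},
  {"tx":2.8,"ty":2.8,"tz":-0.5,"ax":0,"ay":0,"az":0,"claw":0},
  {"tx":2.8,"ty":2.8,"tz":-0.5,"ax":0,"ay":0,"az":0,"claw":0},
  {"tx":2.8,"ty":2.8,"tz":-0.5,"ax":0,"ay":0,"az":0,"claw":0},
  {"tx":2.8,"ty":2.8,"tz":-0.5,"ax":0,"ay":0,"az":0,"claw":0},
])

```text
time_s: 0.93
tcp_pos: [0.3565, 0.2634, 0.2433]
ee_rot: [[0.969, -0.246, -0.0], [-0.246, -0.969, -0.0], [-0.0, 0.0, -1.0]]
wrist_force: [0.9, 0.8, -0.1]
gripper_width: 0.327
gripper_force: 0.0
```

Emit:
drive_tool([
  {"tx":1.9,"ty":3.4,"tz":0,"ax":0,"ay":0,"az":0,"claw":0},
  {"tx":1.9,"ty":3.4,"tz":0,"ax":0,"ay":0,"az":0,"claw":0},
  {"tx":1.9,"ty":3.4,"tz":0,"ax":0,"ay":0,"az":0,"claw":0},
  {"tx":1.9,"ty":3.4,"tz":0,"ax":0,"ay":0,"az":0,"claw":0},
  {"tx":1.9,"ty":3.4,"tz":0,"ax":0,"ay":0,"az":0,"claw":0},
  {"tx":1.9,"ty":3.4,"tz":0,"ax":0,"ay":0,"az":0,"claw":0},
  {"tx":1.9,"ty":3.4,"tz":0,"ax":0,"ay":0,"az":0,"claw":0},
  {"tx":1.9,"ty":3.4,"tz":0,"ax":0,"ay":0,"az":0,"claw":0},
  {"tx":1.9,"ty":3.4,"tz":0,"ax":0,"ay":0,"az":0,"claw":0},
  {"tx":1.9,"ty":3.4,"tz":0,"ax":0,"ay":0,"az":0,"claw":0},
])

```text
time_s: 1.77
tcp_pos: [0.4565, -0.1129, 0.243]
ee_rot: [[0.969, -0.246, -0.0], [-0.246, -0.969, 0.0], [-0.0, -0.0, -1.0]]
wrist_force: [0.4, 1.0, 0.4]
gripper_width: 0.003
gripper_force: 0.0
```

Emit:
drive_tool([
  {"tx":1.9,"ty":3.3,"tz":0,"ax":0,"ay":0,"az":0,"claw":0},
  {"tx":1.9,"ty":3.3,"tz":0,"ax":0,"ay":0,"az":0,"claw":0},
  {"tx":1.9,"ty":3.3,"tz":0,"ax":0,"ay":0,"az":0,"claw":0},
  {"tx":1.9,"ty":3.3,"tz":0,"ax":0,"ay":0,"az":0,"claw":0},
  {"tx":0,"ty":0,"tz":0,"ax":0,"ay":0,"az":0.12,"claw":0},
  {"tx":0,"ty":0,"tz":0,"ax":0,"ay":0,"az":0.12,"claw":0},
  {"tx":0,"ty":0,"tz":0,"ax":0,"ay":0,"az":0.12,"claw":0},
  {"tx":0,"ty":0,"tz":0,"ax":0,"ay":0,"az":0.12,"claw":0},
  {"tx":0,"ty":0,"tz":0,"ax":0,"ay":0,"az":0.12,"claw":0},
  {"tx":0,"ty":0,"tz":0,"ax":0,"ay":0,"az":0.12,"claw":0},
])

```text
time_s: 2.6
tcp_pos: [0.4975, -0.2575, 0.2425]
ee_rot: [[0.561, -0.828, -0.001], [-0.828, -0.561, 0.001], [-0.001, 0.001, -1.0]]
wrist_force: [0.3, 0.8, 0.7]
gripper_width: 0.003
gripper_force: 0.0
```

Emit:
drive_tool([
  {"tx":0,"ty":0,"tz":0,"ax":0,"ay":0,"az":0.12,"claw":0},
  {"tx":0,"ty":0,"tz":0,"ax":0,"ay":0,"az":0.12,"claw":0},
  {"tx":0,"ty":0,"tz":0,"ax":0,"ay":0,"az":0.12,"claw":0},
  {"tx":0,"ty":0,"tz":0,"ax":0,"ay":0,"az":0.12,"claw":0},
  {"tx":0,"ty":0,"tz":0,"ax":0,"ay":0,"az":0.12,"claw":0},
  {"tx":0,"ty":0,"tz":0,"ax":0,"ay":0,"az":0,"claw":0},
  {"tx":0,"ty":0,"tz":0,"ax":0,"ay":0,"az":0,"claw":0},
])

```text
time_s: 3.18
tcp_pos: [0.4977, -0.2575, 0.2428]
ee_rot: [[0.005, -1.0, -0.001], [-1.0, -0.005, 0.0], [-0.0, 0.001, -1.0]]
wrist_force: [0.9, 0.1, 0.7]
gripper_width: 0.004
gripper_force: 0.0
```

```bash
python3 - <<'E'
from station import *
import cv2,numpy as np
s=sense();print(s['tcp_pos'],s['joints'],s['wrist_force'],s['gripper_width'])
p,d=capture('wrist');cv2.imwrite('pics/w1.png',p[:,:,::-1])
R=np.array(s['ee_rot']);T=np.array(camera_params('wrist')['tool_from_camera']);K=np.array(camera_params('wrist')['intrinsics'])
v,u=np.mgrid[:400,:640];P=np.stack([(u-K[0,2])/K[0,0]*d,(v-K[1,2])/K[1,1]*d,d],-1)
W=(P@T[:3,:3].T+T[:3,3])@R.T+np.array(s['tcp_pos'])
m=(p.max(2)<60)&(W[...,2]>.135)&(W[...,2]<.185)&(d>0)
n,l,st,c=cv2.connectedComponentsWithStats(m.astype(np.uint8))
for i in range(1,n):
    if st[i,4]>150:q=W[l==i];print(st[i],np.median(q,0),q.min(0),q.max(0))
E
```

```text
[ 0.49765371 -0.25745917  0.2427677 ] [-1.07894665e+01  1.39429929e+01 -4.03663962e+00 -9.57580442e-03
 -7.20642754e+01  1.10763720e+01] [0.88947417 0.06664693 0.68940486] 0.0035311949540301505
[ 312  179   34   35 1028] [ 0.49277506 -0.2596861   0.16214301] [ 0.47684331 -0.2759461   0.15451918] [ 0.50755647 -0.24070547  0.16915226]
```

View pics/w1.png

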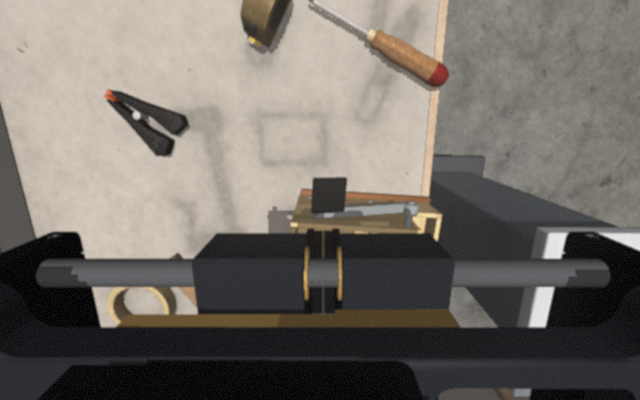

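The wrist view shows the wide pad at (329,195), measured at (0.493, -0.260, 0.162), which agrees with the top and side views. The shut fingers are above it. Descending.

Emit:
drive_tool([
  {"tx":0.25,"ty":0,"tz":2.0,"ax":0,"ay":0,"az":0,"claw":0},
  {"tx":0,"ty":0,"tz":2.0,"ax":0,"ay":0,"az":0,"claw":0},
  {"tx":0,"ty":0,"tz":1.5,"ax":0,"ay":0,"az":0,"claw":0},
  {"tx":0,"ty":0,"tz":0.8,"ax":0,"ay":0,"az":0,"claw":0},
  {"tx":0,"ty":0,"tz":0.4,"ax":0,"ay":0,"az":0,"claw":0},
  {"tx":0,"ty":0,"tz":0.3,"ax":0,"ay":0,"az":0,"claw":0},
  {"tx":0,"ty":0,"tz":0.3,"ax":0,"ay":0,"az":0,"claw":0},
  {"tx":0,"ty":0,"tz":0.3,"ax":0,"ay":0,"az":0,"claw":0},
  {"tx":0,"ty":0,"tz":0.3,"ax":0,"ay":0,"az":0,"claw":0},
  {"tx":0,"ty":0,"tz":0.3,"ax":0,"ay":0,"az":0,"claw":0},
])

```text
time_s: 4.07
tcp_pos: [0.4982, -0.2601, 0.1614]
ee_rot: [[0.002, -1.0, 0.001], [-1.0, -0.002, -0.0], [0.0, -0.001, -1.0]]
wrist_force: [-0.5, 0.3, 0.1]
gripper_width: 0.003
gripper_force: 0.0
```

Emit:
drive_tool([
  {"tx":0,"ty":0,"tz":0.3,"ax":0,"ay":0,"az":0,"claw":0},
  {"tx":0,"ty":0,"tz":0.3,"ax":0,"ay":0,"az":0,"claw":0},
  {"tx":0,"ty":0,"tz":0.3,"ax":0,"ay":0,"az":0,"claw":0},
  {"tx":0,"ty":0,"tz":0.3,"ax":0,"ay":0,"az":0,"claw":0},
  {"tx":0,"ty":0,"tz":0.3,"ax":0,"ay":0,"az":0,"claw":0},
])

```text
time_s: 4.48
tcp_pos: [0.4979, -0.2601, 0.1458]
ee_rot: [[0.002, -1.0, -0.0], [-1.0, -0.002, -0.0], [0.0, 0.0, -1.0]]
wrist_force: [-0.5, 0.0, 0.2]
gripper_width: 0.007
gripper_force: 0.0
```

```bash
python3 - <<'E'
from station import *
import cv2,numpy as np
s=sense();print(s['tcp_pos'],s['wrist_force'],s['moment'])
p,d=capture('side');cv2.imwrite('pics/s1.png',cv2.resize(p[180:270,250:370,::-1],(800,600),interpolation=cv2.INTER_CUBIC))
E
```

```text
[ 0.49788088 -0.26005565  0.14583115] [-0.50769631  0.03091069  0.20612962] [ 0.08035547 -0.10295201 -0.00889197]
```

View pics/s1.png

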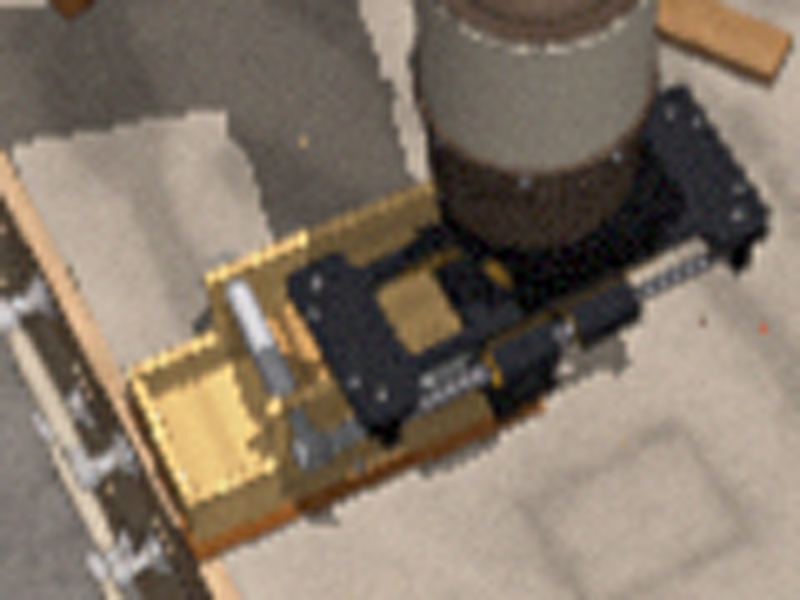

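The side view shows the gripper clear of the cheeks. The fingers hide the pad, and the lid shaft is at about (260,330) in the crop. I'll press on and watch the force.

Emit:
drive_tool([
  {"tx":0,"ty":0,"tz":0.4,"ax":0,"ay":0,"az":0,"claw":0},
  {"tx":0,"ty":0,"tz":0.4,"ax":0,"ay":0,"az":0,"claw":0},
  {"tx":0,"ty":0,"tz":0.4,"ax":0,"ay":0,"az":0,"claw":0},
  {"tx":0,"ty":0,"tz":0.4,"ax":0,"ay":0,"az":0,"claw":0},
  {"tx":0,"ty":0,"tz":0.4,"ax":0,"ay":0,"az":0,"claw":0},
  {"tx":0,"ty":0,"tz":0.4,"ax":0,"ay":0,"az":0,"claw":0},
])

```text
time_s: 5.03
tcp_pos: [0.4985, -0.2602, 0.1222]
ee_rot: [[0.002, -1.0, 0.001], [-1.0, -0.002, -0.001], [0.001, -0.001, -1.0]]
wrist_force: [0.0, 0.5, 3.0]
gripper_width: 0.005
gripper_force: 1.2
```

```bash
python3 - <<'E'
from station import *
import cv2,numpy as np
s=sense();print(s['tcp_pos'],s['wrist_force'],s['moment'])
p,d=capture('side');q=capture('top')[0]
cv2.imwrite('pics/s2.png',np.hstack([cv2.resize(a,(400,400),interpolation=cv2.INTER_CUBIC) for a in (p[200:270,265:335,::-1],q[205:285,310:390,::-1])]))
E
```

```text
[ 0.49845621 -0.26020862  0.12218921] [0.03662035 0.4749408  2.99744608] [ 0.00917039 -0.24155579 -0.00514133]
```

View pics/s2.png

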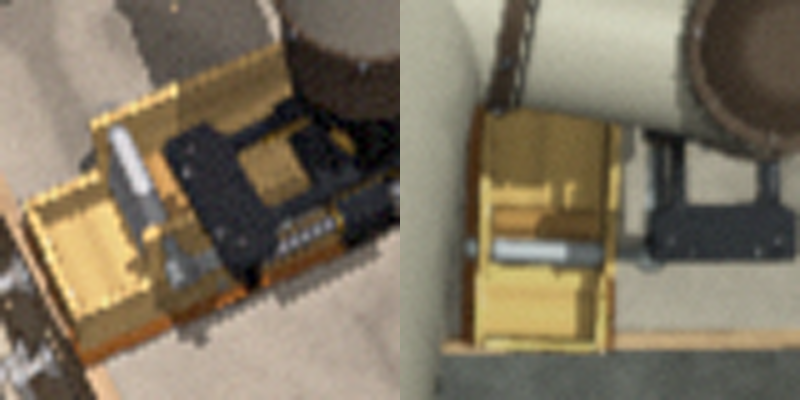

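Both crops show the lid plate starting to swing out (grey strip at (130,200) on the left). The force has risen to 3 N. Pressing further.

Emit:
drive_tool([
  {"tx":0,"ty":0,"tz":0.4,"ax":0,"ay":0,"az":0,"claw":0},
  {"tx":0,"ty":0,"tz":0.4,"ax":0,"ay":0,"az":0,"claw":0},
  {"tx":0,"ty":0,"tz":0.4,"ax":0,"ay":0,"az":0,"claw":0},
  {"tx":0,"ty":0,"tz":0.4,"ax":0,"ay":0,"az":0,"claw":0},
  {"tx":0,"ty":0,"tz":0.3,"ax":0,"ay":0,"az":0,"claw":0},
  {"tx":0,"ty":0,"tz":0.3,"ax":0,"ay":0,"az":0,"claw":0},
  {"tx":0,"ty":0,"tz":0.2,"ax":0,"ay":0,"az":0,"claw":0},
  {"tx":0,"ty":0,"tz":0.1,"ax":0,"ay":0,"az":0,"claw":0},
])

```text
time_s: 5.8
tcp_pos: [0.498, -0.2601, 0.0969]
ee_rot: [[0.002, -1.0, 0.0], [-1.0, -0.002, -0.0], [0.0, -0.0, -1.0]]
wrist_force: [2.1, -0.8, 2.6]
gripper_width: 0.007
gripper_force: 1.4
```

Emit:
drive_tool([
  {"tx":0,"ty":0,"tz":0.1,"ax":0,"ay":0,"az":0,"claw":0},
  {"tx":0,"ty":0,"tz":0.1,"ax":0,"ay":0,"az":0,"claw":0},
  {"tx":0,"ty":0,"tz":0,"ax":0,"ay":0,"az":0,"claw":0},
  {"tx":0,"ty":0,"tz":0,"ax":0,"ay":0,"az":0,"claw":0},
  {"tx":0,"ty":0,"tz":0,"ax":0,"ay":0,"az":0,"claw":0},
  {"tx":0,"ty":0,"tz":0,"ax":0,"ay":0,"az":0,"claw":0},
  {"tx":0,"ty":0,"tz":0,"ax":0,"ay":0,"az":0,"claw":0},
  {"tx":0,"ty":0,"tz":0,"ax":0,"ay":0,"az":0,"claw":0},
  {"tx":0,"ty":0,"tz":0,"ax":0,"ay":0,"az":0,"claw":0},
  {"tx":0,"ty":0,"tz":0,"ax":0,"ay":0,"az":0,"claw":0},
])

```text
time_s: 6.63
tcp_pos: [0.498, -0.2601, 0.0952]
ee_rot: [[0.002, -1.0, 0.0], [-1.0, -0.002, -0.0], [0.0, -0.0, -1.0]]
wrist_force: [2.6, -0.3, 3.2]
gripper_width: 0.004
gripper_force: 1.4
```

```bash
python3 - <<'E'
from station import *
import cv2,numpy as np
s=sense();print(s['tcp_pos'],s['wrist_force'],s['moment'])
p,d=capture('side');q=capture('top')[0]
cv2.imwrite('pics/s3.png',np.hstack([cv2.resize(a,(400,400),interpolation=cv2.INTER_CUBIC) for a in (p[200:270,265:335,::-1],q[205:285,310:390,::-1])]))
E
```

```text
[ 0.49801752 -0.26007533  0.0952322 ] [ 2.6366591  -0.32602853  3.21251536] [-0.02637515 -0.73751453 -0.02629549]
```

View pics/s3.png

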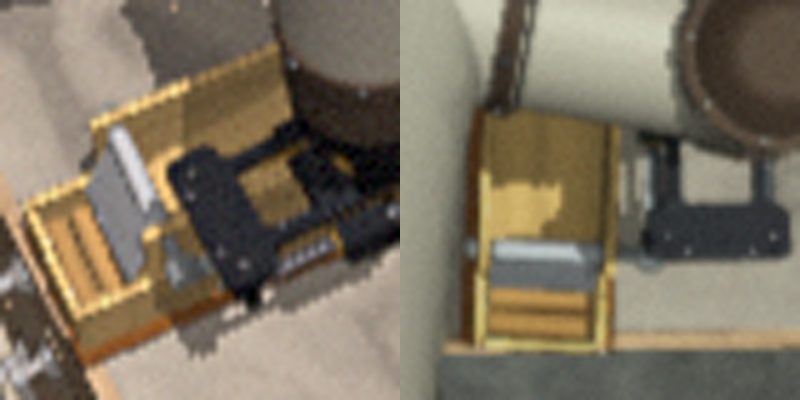

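Both dowels lie in the tray (two strips at (525,300) and (525,325) on the right) and the lid is swung out. I'll measure the lid angle from depth.

```bash
python3 - <<'E'
from h import *
from station import *
for n,cs in (('side',[(265+118*70/400,200+220*70/400)]),('top',[(310+140*.2,205+275*.2)])):
    p,d=capture(n);P=depth_pts(n,d)
    for u,v in cs:
        u,v=int(u),int(v)
        print(n,p[v,u]); print(np.round(P[v-6:v+7,u],3).tolist())
        q=P[v-4:v+5,u-5:u+6].reshape(-1,3);m=(np.abs(q[:,1]+.18)<.028)&(q[:,2]>.07)&(q[:,2]<.112)&(p[v-4:v+5,u-5:u+6].reshape(-1,3).astype(int).ptp(1)<30 if 0 else np.ptp(p[v-4:v+5,u-5:u+6].reshape(-1,3).astype(int),axis=1)<30)
        q=q[m];print(len(q));
        if len(q)>5:
            c=q.mean(0);nn=np.linalg.svd(q-c)[2][2];print(c,nn,'angle',np.arctan2(abs(nn[2]),abs(nn[0])))
E
```

```text
side [133 130 131]
[[0.398, -0.169, 0.101], [0.398, -0.17, 0.097], [0.397, -0.17, 0.089], [0.396, -0.172, 0.086], [0.394, -0.176, 0.089], [0.393, -0.178, 0.087], [0.392, -0.178, 0.08], [0.39, -0.182, 0.081], [0.39, -0.181, 0.072], [0.388, -0.184, 0.071], [0.387, -0.188, 0.072], [0.386, -0.189, 0.068], [0.385, -0.191, 0.065]]
56
[ 0.39472894 -0.1827331   0.08840121] [ 0.92793264 -0.04695578 -0.36977855] angle 0.37921018407360674
top [103 109 110]
[[0.409, -0.172, 0.121], [0.407, -0.172, 0.121], [0.404, -0.172, 0.124], [0.401, -0.172, 0.121], [0.397, -0.172, 0.102], [0.394, -0.172, 0.095], [0.391, -0.173, 0.081], [0.387, -0.173, 0.072], [0.385, -0.173, 0.072], [0.38, -0.174, 0.041], [0.377, -0.174, 0.043], [0.374, -0.174, 0.047], [0.371, -0.174, 0.045]]
49
[ 0.39274926 -0.17195906  0.08968139] [-0.93321251  0.07598673  0.35119856] angle 0.3599387225919437
```

```bash
python3 - <<'E'
from h import *
from station import *
s=sense();p,d=capture('wrist');c=camera_params('wrist');T=np.array(c['tool_from_camera']);K=np.array(c['intrinsics']);np.save('pics/w2d.npy',d)
Ti=np.linalg.inv(T);print(T.round(3).tolist(),K.round(1).tolist())
for q in ([0,0,0],[0,0,-.019],[0,.015,0],[0,-.015,0],[.0095,0,0],[0,0,-.05]):
    a=K@(Ti@np.array([*q,1]))[:3];print(q,a[:2]/a[2],a[2])
for v in range(170,310,8): print(v,d[v,[300,312,324,336,350]].round(3))
cv2.imwrite('pics/w2.png',cv2.resize(p[150:350,190:460,::-1],(800,592),interpolation=cv2.INTER_CUBIC))
E
```

```text
[[0.0, -0.964, -0.264, 0.072], [1.0, 0.0, -0.001, 0.0], [0.001, -0.264, 0.964, -0.192], [0.0, 0.0, 0.0, 1.0]] [[302.3, 0.0, 322.7], [0.0, 302.3, 199.9], [0.0, 0.0, 1.0]]
[0, 0, 0] [322.74282822 227.99759285] 0.203784129554618
[0, 0, -0.019] [322.71254775 238.95972648] 0.18545926964888668
[0, 0.015, 0] [344.99663341 228.00877057] 0.20377057154024156
[0, -0.015, 0] [300.49198398 227.98641663] 0.20379768756899444
[0.0095, 0, 0] [322.74519343 214.5865001 ] 0.20127418859382143
[0, 0, -0.05] [322.64782741 262.389783  ] 0.15556081401321978
170 [0.289 0.29  0.29  0.289 0.29 ]
178 [0.291 0.291 0.292 0.292 0.292]
186 [0.295 0.294 0.294 0.294 0.294]
194 [0.296 0.    0.296 0.297 0.295]
202 [0.298 0.299 0.297 0.298 0.298]
210 [0.3   0.3   0.299 0.298 0.3  ]
218 [0.172 0.171 0.173 0.173 0.302]
226 [0.173 0.172 0.174 0.173 0.303]
234 [0.092 0.164 0.166 0.163 0.091]
242 [0.086 0.153 0.157 0.153 0.086]
250 [0.082 0.146 0.148 0.092 0.081]
258 [0.078 0.088 0.087 0.087 0.076]
266 [0.074 0.084 0.082 0.084 0.075]
274 [0.077 0.082 0.083 0.084 0.076]
282 [0.076 0.083 0.085 0.084 0.076]
290 [0.078 0.127 0.127 0.112 0.077]
298 [0.079 0.128 0.128 0.111 0.077]
306 [0.078 0.129 0.129 0.112 0.078]
```

View pics/w2.png

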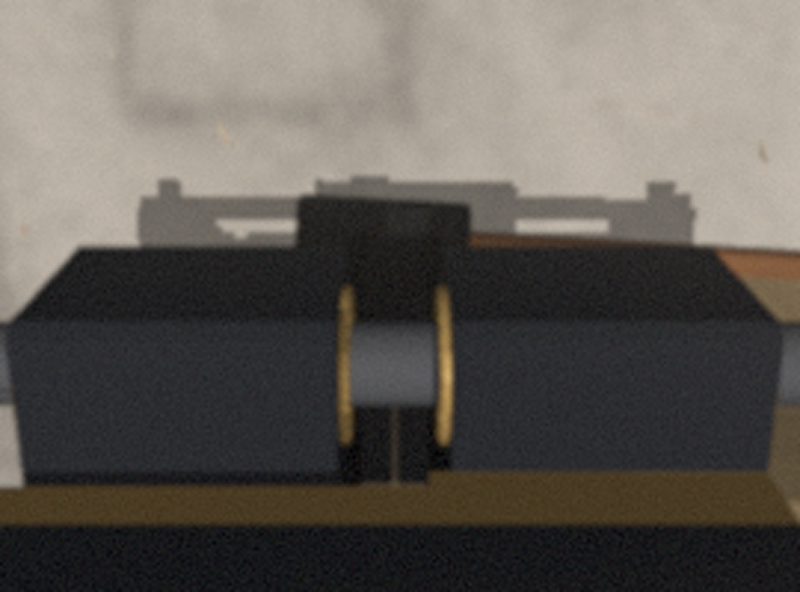

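The wrist view shows the pad's edge at about (330,222) in full-image pixels. Its top is level at z ≈ 0.124, so the lever is only at about 0.4 rad. The tips bear about 28 mm above the nominal TCP, so I'll press about 28 mm further.

Emit:
drive_tool([
  {"tx":0,"ty":0,"tz":0.2,"ax":0,"ay":0,"az":0,"claw":0},
  {"tx":0,"ty":0,"tz":0.4,"ax":0,"ay":0,"az":0,"claw":0},
  {"tx":0,"ty":0,"tz":0.4,"ax":0,"ay":0,"az":0,"claw":0},
  {"tx":0,"ty":0,"tz":0.4,"ax":0,"ay":0,"az":0,"claw":0},
  {"tx":0,"ty":0,"tz":0.4,"ax":0,"ay":0,"az":0,"claw":0},
  {"tx":0,"ty":0,"tz":0.3,"ax":0,"ay":0,"az":0,"claw":0},
  {"tx":0,"ty":0,"tz":0.2,"ax":0,"ay":0,"az":0,"claw":0},
  {"tx":0,"ty":0,"tz":0.1,"ax":0,"ay":0,"az":0,"claw":0},
  {"tx":0,"ty":0,"tz":0,"ax":0,"ay":0,"az":0,"claw":0},
])

```text
time_s: 7.63
tcp_pos: [0.4964, -0.2599, 0.0705]
ee_rot: [[0.002, -1.0, -0.003], [-1.0, -0.002, 0.001], [-0.001, 0.003, -1.0]]
wrist_force: [-0.7, -0.5, 4.1]
gripper_width: 0.009
gripper_force: 1.8
```

```bash
cat > lid.py <<'E'
from h import *
from station import *
s=sense();print(s['time_s'],s['tcp_pos'],s['wrist_force'])
p,d=capture('side');P=depth_pts('side',d);g=np.ptp(p.astype(int),axis=2)<30
B=(np.abs(P[...,1]+.18)<.026)&(P[...,0]>.34)&(P[...,0]<.42)&(P[...,2]>.05)
m=B&g&(P[...,2]<.112);q=P[m];c=q.mean(0);n=np.linalg.svd(q-c)[2][2]
print('side lid',m.sum(),c,n,'theta',np.arctan2(abs(n[2]),abs(n[0])),'zmin',np.percentile(q[:,2],5),'xmin',np.percentile(q[:,0],5))
d=capture('wrist')[1];T=np.array(camera_params('wrist')['tool_from_camera']);K=np.array(camera_params('wrist')['intrinsics'])
for u,v in ((312,222),(335,222)):
    z=d[v,u];a=T@[(u-K[0,2])/K[0,0]*z,(v-K[1,2])/K[1,1]*z,z,1];print('pad',np.array(s['ee_rot'])@a[:3]+s['tcp_pos'])
E
python3 lid.py
```

```text
7.6333 [ 0.49643596 -0.25989925  0.07045796] [-0.74574429 -0.47915615  4.07887603]
side lid 175 [ 0.38625547 -0.18027784  0.09045616] [-0.7953315   0.04758447  0.60430416] theta 0.6497526584333483 zmin 0.07175377344066343 xmin 0.3716560019605103
pad [ 0.50276497 -0.27316025  0.09577427]
pad [ 0.48958776 -0.27474219  0.10019263]
```

Emit:
drive_tool([
  {"tx":0,"ty":0,"tz":0.2,"ax":0,"ay":0,"az":0,"claw":0},
  {"tx":0,"ty":0,"tz":0.2,"ax":0,"ay":0,"az":0,"claw":0},
  {"tx":0,"ty":0,"tz":0.1,"ax":0,"ay":0,"az":0,"claw":0},
  {"tx":0,"ty":0,"tz":0,"ax":0,"ay":0,"az":0,"claw":0},
  {"tx":0,"ty":0,"tz":0,"ax":0,"ay":0,"az":0,"claw":0},
  {"tx":0,"ty":0,"tz":0,"ax":0,"ay":0,"az":0,"claw":0},
  {"tx":0,"ty":0,"tz":0,"ax":0,"ay":0,"az":0,"claw":0},
])

```text
time_s: 8.32
tcp_pos: [0.4979, -0.26, 0.0662]
ee_rot: [[0.002, -1.0, 0.0], [-1.0, -0.002, 0.0], [-0.0, -0.0, -1.0]]
wrist_force: [-0.1, 0.0, 4.2]
gripper_width: 0.008
gripper_force: 1.8
```

```bash
python3 lid.py
```

```text
8.3167 [ 0.49790454 -0.26001804  0.06621737] [-0.10643878  0.02038397  4.21814154]
side lid 180 [ 0.38447687 -0.1797661   0.09052334] [-0.77523913  0.03846008  0.63049593] theta 0.6827935459211676 zmin 0.07220173328774958 xmin 0.3694520233920524
pad [ 0.50416909 -0.27313497  0.09121021]
pad [ 0.49094015 -0.27463877  0.09536233]
```

Emit:
drive_tool([
  {"tx":0,"ty":0,"tz":0.2,"ax":0,"ay":0,"az":0,"claw":0},
  {"tx":0,"ty":0,"tz":0.1,"ax":0,"ay":0,"az":0,"claw":0},
  {"tx":0,"ty":0,"tz":0,"ax":0,"ay":0,"az":0,"claw":0},
  {"tx":0,"ty":0,"tz":0,"ax":0,"ay":0,"az":0,"claw":0},
  {"tx":0,"ty":0,"tz":0,"ax":0,"ay":0,"az":0,"claw":0},
  {"tx":0,"ty":0,"tz":0,"ax":0,"ay":0,"az":0,"claw":0},
  {"tx":0,"ty":0,"tz":0,"ax":0,"ay":0,"az":0,"claw":0},
  {"tx":0,"ty":0,"tz":0,"ax":0,"ay":0,"az":0,"claw":0},
])

```text
time_s: 9.08
tcp_pos: [0.498, -0.2601, 0.0632]
ee_rot: [[0.002, -1.0, 0.0], [-1.0, -0.002, -0.0], [0.0, -0.0, -1.0]]
wrist_force: [-0.8, -0.2, 3.6]
gripper_width: 0.002
gripper_force: 1.8
```

```bash
python3 lid.py; python3 - <<'E'
from h import *
from station import *
q=capture('top')[0];p=capture('side')[0]
cv2.imwrite('pics/s4.png',np.hstack([cv2.resize(a,(400,400),interpolation=cv2.INTER_CUBIC) for a in (p[200:270,265:335,::-1],q[205:285,310:390,::-1])]))
E
```

```text
9.0833 [ 0.4980286  -0.26007036  0.0631975 ] [-0.82960959 -0.18841938  3.62005693]
side lid 186 [ 0.38422054 -0.17997335  0.09147708] [-0.74663953  0.04483746  0.66371606] theta 0.7266696317172279 zmin 0.07477606703548231 xmin 0.368045649423525
pad [ 0.50433669 -0.27272777  0.08690627]
pad [ 0.49104719 -0.27460021  0.09209367]
```

View pics/s4.png

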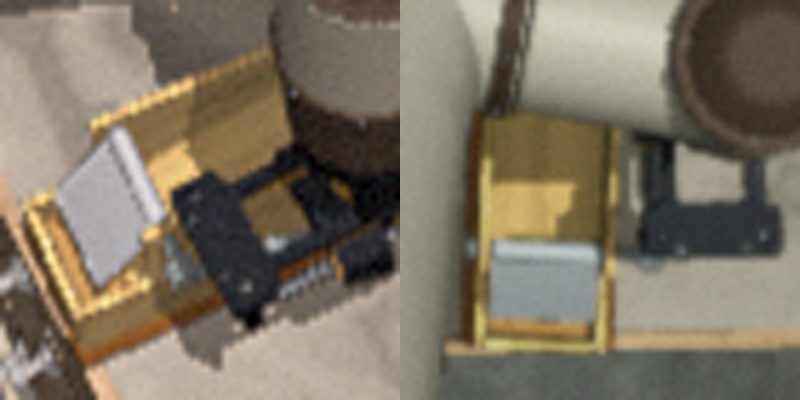

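The lid (grey, about (545,280) on the right) is wide open at about 0.73 rad. The hopper behind it is empty, with the dowels in the tray. Now I'll ease the lever up slowly.

Emit:
drive_tool([
  {"tx":0,"ty":0,"tz":-0.1,"ax":0,"ay":0,"az":0,"claw":0},
  {"tx":0,"ty":0,"tz":-0.2,"ax":0,"ay":0,"az":0,"claw":0},
  {"tx":0,"ty":0,"tz":-0.3,"ax":0,"ay":0,"az":0,"claw":0},
  {"tx":0,"ty":0,"tz":-0.3,"ax":0,"ay":0,"az":0,"claw":0},
  {"tx":0,"ty":0,"tz":-0.3,"ax":0,"ay":0,"az":0,"claw":0},
  {"tx":0,"ty":0,"tz":-0.3,"ax":0,"ay":0,"az":0,"claw":0},
  {"tx":0,"ty":0,"tz":-0.3,"ax":0,"ay":0,"az":0,"claw":0},
  {"tx":0,"ty":0,"tz":-0.3,"ax":0,"ay":0,"az":0,"claw":0},
  {"tx":0,"ty":0,"tz":-0.3,"ax":0,"ay":0,"az":0,"claw":0},
  {"tx":0,"ty":0,"tz":-0.3,"ax":0,"ay":0,"az":0,"claw":0},
])

```text
time_s: 10.12
tcp_pos: [0.4978, -0.26, 0.0905]
ee_rot: [[0.002, -1.0, -0.0], [-1.0, -0.002, 0.0], [-0.0, 0.0, -1.0]]
wrist_force: [1.5, 0.4, 2.9]
gripper_width: 0.005
gripper_force: 1.6
```

Emit:
drive_tool([
  {"tx":0,"ty":0,"tz":-0.2,"ax":0,"ay":0,"az":0,"claw":0},
  {"tx":0,"ty":0,"tz":-0.2,"ax":0,"ay":0,"az":0,"claw":0},
  {"tx":0,"ty":0,"tz":-0.2,"ax":0,"ay":0,"az":0,"claw":0},
  {"tx":0,"ty":0,"tz":-0.2,"ax":0,"ay":0,"az":0,"claw":0},
  {"tx":0,"ty":0,"tz":-0.2,"ax":0,"ay":0,"az":0,"claw":0},
  {"tx":0,"ty":0,"tz":-0.2,"ax":0,"ay":0,"az":0,"claw":0},
  {"tx":0,"ty":0,"tz":-0.2,"ax":0,"ay":0,"az":0,"claw":0},
  {"tx":0,"ty":0,"tz":-0.2,"ax":0,"ay":0,"az":0,"claw":0},
  {"tx":0,"ty":0,"tz":-0.2,"ax":0,"ay":0,"az":0,"claw":0},
  {"tx":0,"ty":0,"tz":-0.2,"ax":0,"ay":0,"az":0,"claw":0},
])

```text
time_s: 10.95
tcp_pos: [0.4964, -0.2598, 0.1097]
ee_rot: [[0.002, -1.0, -0.003], [-1.0, -0.002, 0.001], [-0.001, 0.003, -1.0]]
wrist_force: [-1.9, 0.2, 2.2]
gripper_width: 0.003
gripper_force: 1.2
```

Emit:
drive_tool([
  {"tx":0,"ty":0,"tz":-0.2,"ax":0,"ay":0,"az":0,"claw":0},
  {"tx":0,"ty":0,"tz":-0.2,"ax":0,"ay":0,"az":0,"claw":0},
  {"tx":0,"ty":0,"tz":-0.2,"ax":0,"ay":0,"az":0,"claw":0},
  {"tx":0,"ty":0,"tz":-0.2,"ax":0,"ay":0,"az":0,"claw":0},
  {"tx":0,"ty":0,"tz":-0.2,"ax":0,"ay":0,"az":0,"claw":0},
  {"tx":0,"ty":0,"tz":-0.2,"ax":0,"ay":0,"az":0,"claw":0},
  {"tx":0,"ty":0,"tz":-0.2,"ax":0,"ay":0,"az":0,"claw":0},
  {"tx":0,"ty":0,"tz":-0.2,"ax":0,"ay":0,"az":0,"claw":0},
  {"tx":0,"ty":0,"tz":-0.2,"ax":0,"ay":0,"az":0,"claw":0},
  {"tx":0,"ty":0,"tz":-0.2,"ax":0,"ay":0,"az":0,"claw":0},
])

```text
time_s: 11.78
tcp_pos: [0.4979, -0.26, 0.1303]
ee_rot: [[0.002, -1.0, -0.0], [-1.0, -0.002, 0.0], [-0.0, 0.0, -1.0]]
wrist_force: [-1.9, 0.0, 1.1]
gripper_width: 0.005
gripper_force: 1.0
```

Emit:
drive_tool([
  {"tx":0,"ty":0,"tz":-0.2,"ax":0,"ay":0,"az":0,"claw":0},
  {"tx":0,"ty":0,"tz":-0.2,"ax":0,"ay":0,"az":0,"claw":0},
  {"tx":0,"ty":0,"tz":-0.2,"ax":0,"ay":0,"az":0,"claw":0},
  {"tx":0,"ty":0,"tz":-0.2,"ax":0,"ay":0,"az":0,"claw":0},
  {"tx":0,"ty":0,"tz":-0.2,"ax":0,"ay":0,"az":0,"claw":0},
  {"tx":0,"ty":0,"tz":-0.2,"ax":0,"ay":0,"az":0,"claw":0},
  {"tx":0,"ty":0,"tz":-0.2,"ax":0,"ay":0,"az":0,"claw":0},
  {"tx":0,"ty":0,"tz":-0.2,"ax":0,"ay":0,"az":0,"claw":0},
  {"tx":0,"ty":0,"tz":-0.2,"ax":0,"ay":0,"az":0,"claw":0},
  {"tx":0,"ty":0,"tz":-0.2,"ax":0,"ay":0,"az":0,"claw":0},
])

```text
time_s: 12.62
tcp_pos: [0.498, -0.26, 0.1503]
ee_rot: [[0.002, -1.0, 0.0], [-1.0, -0.002, 0.0], [-0.0, -0.0, -1.0]]
wrist_force: [-0.1, -0.0, 0.6]
gripper_width: 0.008
gripper_force: 0.0
```

```bash
python3 lid.py
```

```text
12.6167 [ 0.49801693 -0.26002507  0.15034016] [-0.10299372 -0.00365802  0.63570245]
side lid 3 [ 0.40730212 -0.16795671  0.07295612] [-0.99319311  0.03704056 -0.110433  ] theta 0.11073500443022126 zmin 0.07006981282943968 xmin 0.40669824165472795
pad [ 0.50457564 -0.27035752  0.1674797 ]
pad [ 0.49027114 -0.26817158  0.16120407]
```

The lever is back at its shut height and the fingers are unloaded. Retreating straight up and checking.

Emit:
drive_tool([
  {"tx":0,"ty":0,"tz":-0.3,"ax":0,"ay":0,"az":0,"claw":0},
  {"tx":0,"ty":0,"tz":-0.5,"ax":0,"ay":0,"az":0,"claw":0},
  {"tx":0,"ty":0,"tz":-2.0,"ax":0,"ay":0,"az":0,"claw":0},
  {"tx":0,"ty":0,"tz":-3.0,"ax":0,"ay":0,"az":0,"claw":0},
  {"tx":0,"ty":0,"tz":-3.0,"ax":0,"ay":0,"az":0,"claw":0},
  {"tx":0,"ty":0,"tz":0,"ax":0,"ay":0,"az":0,"claw":0},
  {"tx":0,"ty":0,"tz":0,"ax":0,"ay":0,"az":0,"claw":0},
])

```text
time_s: 13.3
tcp_pos: [0.499, -0.2603, 0.2407]
ee_rot: [[0.002, -1.0, 0.005], [-1.0, -0.002, -0.001], [0.001, -0.005, -1.0]]
wrist_force: [-0.1, -0.2, -1.8]
gripper_width: 0.004
gripper_force: 0.0
```

```bash
python3 lid.py; python3 - <<'E'
from h import *
from station import *
q,d=capture('top');p=capture('side')[0];P=depth_pts('top',d)
o=(np.abs(P[...,1]+.18)<.03)&(P[...,0]>.352)&(P[...,0]<.40)&(P[...,2]>.012)&(P[...,2]<.06)
print('tray',o.sum(),P[o].max(0),P[o].min(0))
cv2.imwrite('pics/s5.png',np.hstack([cv2.resize(a,(400,400),interpolation=cv2.INTER_CUBIC) for a in (p[200:270,265:335,::-1],q[205:285,310:390,::-1])]))
E
```

```text
13.3 [ 0.49903877 -0.26031943  0.2406808 ] [-0.13642414 -0.19018151 -1.84998176]
side lid 4 [ 0.40743561 -0.16878337  0.06822176] [9.99554196e-01 7.32648369e-04 2.98474979e-02] theta 0.029851939441665046 zmin 0.05625104589328692 xmin 0.4071983449103837
pad [ 0.51159058 -0.22071321  0.11649982]
pad [ 0.48605076 -0.2196044   0.11304116]
tray 284 [ 0.39807201 -0.15005341  0.05948166] [ 0.35250705 -0.2090781   0.02274578]
```

View pics/s5.png

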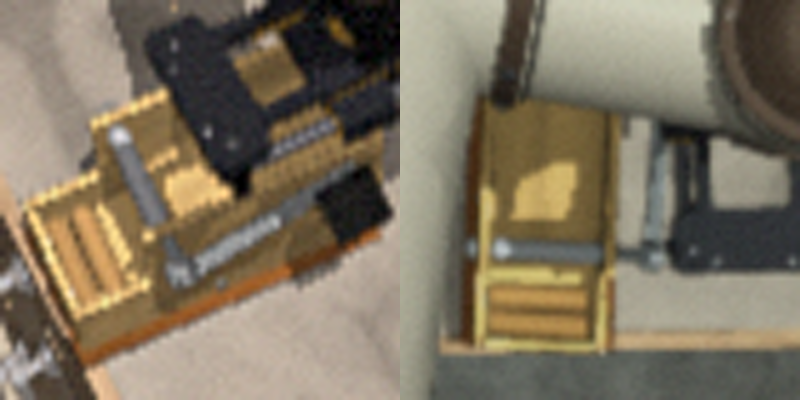

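Both dowels lie in the tray (strips at (535,297) and (535,325) on the right). The lid is shut, the lever is up with its pad at (355,205) on the left, and the gripper is clear.

```bash
python3 -c "from station import *;print(finish_job())"
```

```text
the job is handed in; nothing more can be done
None
```

The job is handed in: both long dowels rolled into the wide dispenser's tray, its lid was eased shut under the fingers without slamming, and the arm finished clear; the hand-in call gave no verdict back.

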